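# Find which way a hair dryer's filter cap unlocks and take it off

### The job

Take the ribbed filter cap off the back of the slimmer of the two hair dryers in the bench stand, so that its lint can be brushed out: it is a twist lock, and nobody remembers whether this model unlocks clockwise or anticlockwise, so feel which way it gives, turn it free and lift it off without wrenching it. Leave the second dryer and everything else where it is. Finish while still holding the cap in the gripper, still and level, open side down, over the middle of the steel tray and at least 10 cm above the worktop; do not put it down or let go.

Things in the scene. Friction and masses are not known exactly. Their poses are not given: they have to be found in the camera images.
- cap: Black plastic filter cap of the slim dryer, a ribbed round cup sitting open side down on the dryer's upturned back: 56 mm in diameter, 34 mm tall, about 45 g, upright sides to grip. Origin at the centre of its lower rim, z up along its axis, x towards a small white pointer on the rim of its top. It starts locked, pointer within 3 degrees of the dryer's +x; while locked it has 2 mm of play upwards.
- cap_top (a point): Centre of the cap's top face, 34 mm above its lower rim, 239 mm above the worktop at the start. The lock is of either hand, unseen: one way the cap stops dead after 3 to 9 degrees; the other way it turns freely, without rising, to an end stop 75 degrees from the start, and lifts straight off anywhere from 42 degrees to that stop (middle 60 degrees, 1.05 rad).
- dryer: Slim grey cordless hair dryer, fixed in the stand nose down, barrel upright, 61 mm in diameter. Origin at the centre of its flat rear face, on which the cap sits, 205 mm above the worktop; z up; x along its handle, which sticks out level, 145 mm from the axis, its top 37 mm below the rear face. A neck 14 mm tall stands on the rear face inside the cap: 20 mm of lift clears it.
- dryer2: The other dryer in the stand, fixed, to be left alone: thicker barrel, 82 mm in diameter, domed back with no loose cap, top 232 mm above the worktop, its axis 160 mm beside the slim one's, on either side. Origin at the centre of the dome's foot, 205 mm above the worktop, z up, x along its handle, 165 mm long.
- tray: Shallow open steel tray for the lint, 160 mm square, 22 mm tall, walls 3 mm, 0.5 kg, loose on the worktop. Origin at the centre of its underside, z up.
- bottle: White developer bottle, 68 mm in diameter, 200 mm tall, loose, upright; a bystander. Origin at the centre of its underside.
- brush: Flat black cleaning brush lying on the worktop, 170 mm long, 32 mm wide, 17 mm tall, bristles down; a bystander. Origin under its middle, x towards the bristle end.
There are look-alikes about, which are no part of the job. Several things have the shape of the tray; the one meant has the colours described above.

How it is judged (in metres and radians):
On the way, in this order (a step that is already met when the one before it is completed fails the run):
1. the cap has been turned free (more than 34 degrees) while still sitting on the dryer (angle between the x axis of cap and the x axis of dryer, either way round above 0.6 rad and z of cap in the frame of dryer below 0.006 m and horizontal distance between cap and dryer below 0.006 m), for 0.1 s.
2. the cap is lifted off the dryer, upright, in the gripper (z of cap in the frame of dryer above 0.02 m and angle between cap's own z axis and vertical below 0.35 rad and contact force between the fingers and cap above 1 N), for 0.1 s.
At the end, for the whole second after the job is handed in: The cap is in the fingers' grip and touches neither dryer nor tray, its lower rim more than 80 mm above the worktop and its axis within 50 mm of the tray's centre, tilted less than 0.25 rad, open side down, and still (under 30 mm/s) (contact force between the fingers and cap above 1 N and contact force between cap and dryer below 0.1 N and contact force between cap and tray below 0.1 N and horizontal distance between cap and tray below 0.05 m and height (world z) of cap above 0.08 m and angle between cap's own z axis and vertical below 0.25 rad and linear speed of cap below 0.03 m/s); the arm keeps its last pose, push and grip.
It fails at once if the cap was wrenched: pulled or rammed against the dryer with more than 80 N (contact force between cap and dryer above 80 N).
It fails at once if the robot bumped the second dryer (contact force between any of the fingers, the arm and dryer2 above 5 N).
It fails at once if the tray or a bystander was pushed out of its place (distance of any of tray, bottle, brush from where it was at the start of the episode above 0.03 m).
It also fails if it takes over 54 s, if anything falls off the work surface, if the arm or the gripper's body presses on something with over 40 N, if the wrist force passes 120 N, or if a joint passes its speed limit or range.

### The arm

A 7-joint arm with a two-finger parallel gripper is mounted at the origin on the work surface. World frame = base frame: x ahead of the robot, y to its left, z up, the work surface at z = 0. Lengths are in mm, angles in rad, forces in N, time in s.
With the tool pointing down it reaches from about 400 to 875 mm from the base axis. Payload 19.3 kg.
Tool frame: the origin (TCP) lies at the very end of the fingers, on their centre line; the grasp point (between the pads) lies 19 mm behind it (tcp_to_grasp is the distance from the TCP to the grasp point, in mm); z points along the fingers, y is the line along which they close (so a half turn about z gives the same grasp; the last joint's range is limited). The gripper opens to 85 mm and grips with 20 to 120 N. Pads are 22 mm wide; open, the fingers measure 114 mm over their backs; the gripper's body (76 mm by 85 mm) begins 54 mm behind the grasp point. The pads swing forward as they close: fully open they stand 13 mm farther back than shut.
Start: joints at [1.054, 0.521, -0.036, 1.599, 0.021, 1.021, -0.113], TCP at [270.023, -563.651, 231.291] pointing down, gripper open.
Joint ranges: [-2.91, 2.91], [-0.3, 2.13], [-1.5, 1.42], [0.17, 2.43], [-1.26, 4.41], [0.16, 1.93], [-2.52, 2.52]. Speed limits (rad/s): [1.89, 1.89, 2.39, 2.39, 3.01, 3.01, 3.01].

### API

Orientations are given as a 3x3 rotation matrix whose columns are the frame's x, y, z axes.
In Python, from plant import * gives the robot as it stands. The module is installed in compiled form; this text tells all that it offers.
- The arm moves only by the tool drive_tool, never from a script. Its argument "steps" is a list of rows, each a list of 5 numbers: the closure in counts, from 0 (fully open) to 255 (shut), then the shift along the tool's x, y, z in cm, then the turn about the tool's z in rad. A call has exactly 5 rows; each row shifts and turns the commanded pose from where the row before left it, along the tool's axes as they then stand; what a row does not reach is not made up. A row lasts 1/12 s, in which the tool goes at most 41.7 mm and 7.16 degrees, less where a joint would pass 70% of its speed; a pose out of reach is approached as far as the arm can. A call with a gripper value outside its range is refused whole. The fingers move at their own pace and stop on an object; "force" is the grip in N (left out, the last holds). Time passes only in rows, so rows that do not move let the fingers close, or fill a call up. It gives the time, the measured TCP pose, the force, the opening and the grip force at its end, in the units of the state.
- read_state(): the state, without advancing time (a new reading comes with each control period).
- snapshot(name): name is "scene" or "top" or "wrist"; returns a dict with "image" (420x560x3 uint8, red, green, blue), "depth" (420x560 float32, mm along the optical axis (not along the pixel's ray), 0 where there is no reading), "mtx" (3x3 intrinsics, pixels), "R" (3x3) and "t" (3): a world point X has camera coordinates R X + t; the wrist camera has in their place "T_tool_cam" (4x4, takes a point from camera to tool coordinates, whose origin is the TCP and whose axes are the flange's). Camera axes: x right, y down, z forward; pixel columns grow to the right and rows downward; lengths in mm; the calibration is good to about 2 mm. A picture is of the moment at which its call begins: read the wrist's pose just before it.
- job_done(): hands the job in; it is judged then, once.
The state is a dict: "time_s": time; "joints": joint angles; "joint_vel": joint speeds; "joint_efforts": joint torques, N m; "position": TCP position; "ee_rot": TCP orientation; "contact_force": force on the tool from outside, world axes, zero at the start; "ft_torque": the same for the moment, N m; "grip_width": finger opening in mm; "finger_force": force on a finger pad.
Only numpy, scipy, OpenCV 4.12 (cv2) and the standard library are available. Lean on these libraries where they do the work, as an engineer would, in place of code of your own. Each camera call takes 0.05 s, during which the arm holds its last target. There are 200 camera calls.

## Working session

There is one attempt and no reset: what is moved stays moved. The work goes in short steps, Python scripts to look and compute and a tool call to move; the robot and the scene stay as the last step left them, time stands still between calls to the robot, and variables do not carry over. Pictures are saved under pics/ and viewed, at most 10 in all, crops included, and the job is handed in when it is done.

Besides the shell and the picture viewer there is one more tool, called as name(argument=value, ...) on one line, values as JSON. drive_tool: Moves the arm, as the interface text tells. Its arguments: {"type":"object","properties":{"steps":{"type":"array","items":{"type":"array","items":{"type":"number"}}},"force":{"type":"number"}},"required":["steps"]}

```bash
mkdir -p pics
cat > h.py <<'E'
from plant import *
import numpy as np, cv2
def world(s,uv):
    u,v=uv; z=s["depth"][v,u]; p=z*np.linalg.inv(s["mtx"])@[u,v,1]
    return s["R"].T@(p-s["t"])
def cloud(s):
    v,u=np.indices(s["depth"].shape); z=s["depth"]
    p=(np.stack([u,v,np.ones_like(u)],-1)@np.linalg.inv(s["mtx"]).T)*z[...,None]
    return (p-s["t"])@s["R"]
E
python3 - <<'E'
from h import *
import pickle
st=read_state();print(st["time_s"],st["position"],st["ee_rot"])
for n in("top","scene"):
    s=snapshot(n);pickle.dump(s,open(n+".pkl","wb"));cv2.imwrite(f"pics/{n}.png",s["image"][...,::-1])
E
```

```text
0.0 [ 269.86442968 -563.36205697  230.72077886] [[ 9.01850918e-01  4.32047002e-01 -5.57022072e-04]
 [ 4.32047356e-01 -9.01850350e-01  1.01370991e-03]
 [-6.43802244e-05 -1.15487512e-03 -9.99999331e-01]]
```

View pics/top.png

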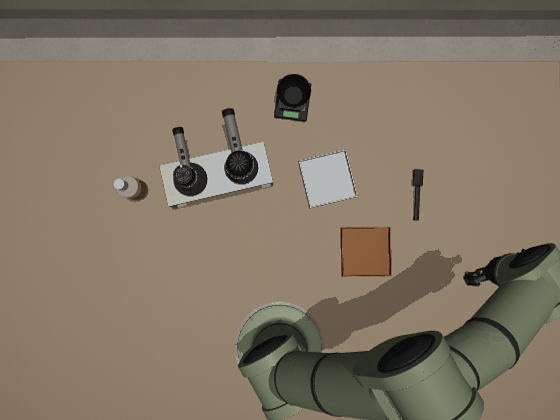

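View pics/scene.png

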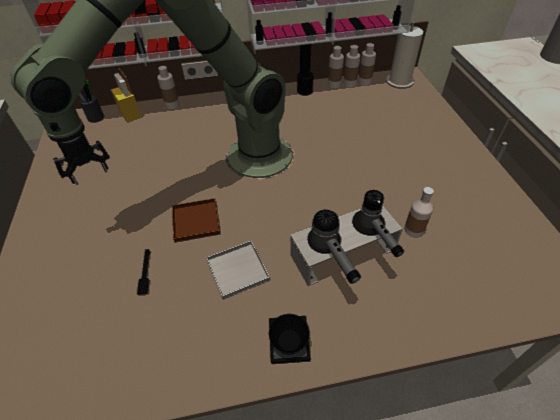

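The top view shows two dryers in the stand, with backs at about (186,177) and (240,166). It also shows a light grey tray at (327,180), a brown look-alike tray at (366,252), a bottle at (127,187) and a brush at (417,195). The left dryer looks slimmer and the grey tray looks like steel. I'll confirm both by measuring and with one enlarged crop.

Run:
```python
from h import *
import pickle
s=pickle.load(open("top.pkl","rb"));P=cloud(s)
im=s["image"]; cv2.imwrite("pics/crop.png",cv2.resize(im[90:220,105:365],None,fx=3,fy=3,interpolation=cv2.INTER_CUBIC)[...,::-1])
def box(u0,u1,v0,v1,z0,z1):
    m=np.zeros(P.shape[:2],bool);m[v0:v1,u0:u1]=1
    m&=(P[...,2]>z0)&(P[...,2]<z1)&(s["depth"]>0);q=P[m]
    (c,r)=cv2.minEnclosingCircle(q[:,:2].astype(np.float32))
    print(len(q),q.mean(0).round(1),c,r,np.percentile(q[:,2],[5,50,95]).round(1),cv2.minAreaRect(q[:,:2].astype(np.float32)))
box(165,212,150,200,225,250);box(212,265,140,190,212,250)
box(165,212,150,200,195,250);box(212,265,140,190,195,250)
box(165,195,120,170,120,185);box(215,245,100,155,120,185)
box(295,360,145,212,8,40);box(105,150,170,205,100,215)
```

```text
325 [532.1 271.9 239. ] (532.434814453125, 272.70562744140625) 29.22711753845215 [232.9 239.2 244.1] ((532.5391845703125, 271.95672607421875), (54.16102981567383, 56.125877380371094), 4.755929946899414)
510 [566.8 116.6 225. ] (568.1734008789062, 116.76536560058594) 37.426307678222656 [215.4 225.7 232.9] ((568.0736083984375, 116.63813018798828), (71.2860107421875, 71.47024536132812), 45.06319046020508)
377 [530.5 269.6 234.9] (532.073486328125, 272.59521484375) 29.570737838745117 [204.5 238.5 244. ] ((531.5244140625, 271.65106201171875), (56.15864181518555, 56.67771911621094), 2.8332974910736084)
581 [564.7 115.4 222.3] (567.5625, 117.23857116699219) 39.87113571166992 [201.1 224.9 232.5] ((566.2844848632812, 116.6316909790039), (73.627685546875, 75.96739196777344), 1.6191128492355347)
415 [624.9 291.8 158.6] (617.61181640625, 287.1694030761719) 70.8716812133789 [127.8 160.9 168.5] ((620.5702514648438, 288.1367492675781), (130.96945190429688, 68.6363296508789), 0.6949602365493774)
501 [676.4 141.9 162.2] (677.0244750976562, 145.09922790527344) 69.24639892578125 [152.5 163.  170.1] ((678.2554321289062, 139.9376220703125), (134.80955505371094, 64.70246887207031), 0.06236037611961365)
390 [ 549.  -163.1   15.8] (540.7490234375, -167.79275512695312) 134.32945251464844 [ 8.2 15.3 25.7] ((548.2546997070312, -162.32565307617188), (212.66351318359375, 192.8712921142578), 0.4822375476360321)
449 [507.6 455.1 150. ] (510.31378173828125, 463.382080078125) 34.033321380615234 [110.5 140.1 201.6] ((509.58770751953125, 461.5450134277344), (61.49618911743164, 66.69709014892578), 72.30561065673828)
```

View pics/crop.png

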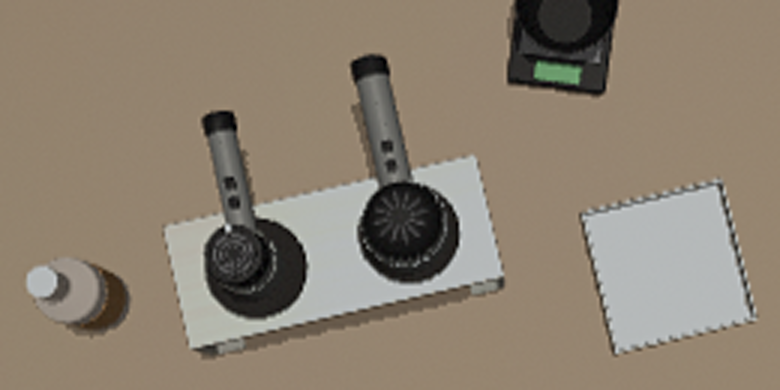

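The slim dryer is the left one, at (186,177). Its top face is at z = 239 and 56 mm across, ribbed, with a white pointer at crop (228,228). The right one at (240,166) is wider and domed, so it is dryer2. The tray is the light grey one at (327,180); the brown one is the look-alike. First I'll move up and across to a point above the tray.

drive_tool(steps=[[0,2.9,-1.6,-0.7,0],[0,2.9,-1.6,-0.7,0],[0,2.9,-1.6,-0.7,0],[0,2.9,-1.6,-0.7,0],[0,2.9,-1.6,-0.7,0]])

```text
time_s: 0.52
position: [366.8, -427.3, 266.4]
ee_rot: [[0.902, 0.432, -0.0], [0.432, -0.902, 0.0], [-0.0, -0.0, -1.0]]
contact_force: [1.1, -0.2, -0.1]
grip_width: 85.5
finger_force: 0.0
```

drive_tool(steps=[[0,2.9,-1.6,-0.7,0],[0,2.9,-1.6,-0.7,0],[0,2.9,-1.6,-0.7,0],[0,2.9,-1.6,-0.7,0],[0,2.9,-1.6,-0.7,0]])

```text
time_s: 0.93
position: [463.0, -292.6, 301.5]
ee_rot: [[0.902, 0.432, -0.0], [0.432, -0.902, 0.0], [-0.0, -0.0, -1.0]]
contact_force: [1.2, -0.5, 0.2]
grip_width: 85.4
finger_force: 0.0
```

drive_tool(steps=[[0,2.9,-1.6,-0.7,0],[0,2.9,-1.6,-0.7,0],[0,2.9,-1.6,-0.7,0],[0,2.9,-1.6,-0.7,0],[0,2.9,-1.6,-0.7,0]])

```text
time_s: 1.35
position: [559.2, -157.8, 336.5]
ee_rot: [[0.902, 0.432, -0.0], [0.432, -0.902, 0.0], [-0.0, -0.0, -1.0]]
contact_force: [0.8, -0.2, -0.4]
grip_width: 85.6
finger_force: 0.0
```

drive_tool(steps=[[0,0,0,0,-0.1],[0,0,0,0,-0.1],[0,0,0,0,-0.1],[0,0,0,0,-0.1],[0,0,0,0,-0.1]])

```text
time_s: 1.77
position: [558.5, -159.2, 336.0]
ee_rot: [[0.58, 0.815, -0.001], [0.815, -0.58, 0.0], [-0.0, -0.001, -1.0]]
contact_force: [0.1, -0.4, -0.3]
grip_width: 85.4
finger_force: 0.0
```

drive_tool(steps=[[0,0,0,0,-0.1],[0,0,0,0,-0.1],[0,0,0,0,-0.1],[0,0,0,0,-0.1],[0,0,0,0,-0.1]])

```text
time_s: 2.18
position: [558.5, -159.3, 336.0]
ee_rot: [[0.119, 0.993, -0.001], [0.993, -0.119, 0.0], [0.0, -0.001, -1.0]]
contact_force: [0.1, -0.9, -0.1]
grip_width: 85.4
finger_force: 0.0
```

drive_tool(steps=[[0,0,0,0,-0.1],[0,0,0,0,-0.1],[0,0,0,0,-0.1],[0,0,0,0,-0.1],[0,0,0,0,-0.1]])

```text
time_s: 2.6
position: [558.5, -159.3, 336.0]
ee_rot: [[-0.372, 0.928, -0.001], [0.928, 0.372, 0.0], [0.0, -0.001, -1.0]]
contact_force: [-0.1, 0.7, -0.1]
grip_width: 85.5
finger_force: 0.0
```

```bash
cat >> h.py <<'E'
def to(p):
    st=read_state();R=st["ee_rot"]
    print("t",round(st["time_s"],2),"pos",np.round(st["position"],1),"yaw",round(np.degrees(np.arctan2(R[1,0],R[0,0])),1),"R33",R[2,2].round(4),"j",np.round(st["joints"],2),"F",np.round(st["contact_force"],1),"T",np.round(st["ft_torque"],2),"w",st["grip_width"],st["finger_force"])
    print("shift cm",(R.T@(np.array(p)-st["position"])/10).round(2))
E
python3 - <<'E'
from h import *
import pickle
to([532,272,330])
s=pickle.load(open("top.pkl","rb"))
Ki=np.linalg.inv(s["mtx"])
def onz(u,v,z):
    d=s["R"].T@Ki@[u,v,1];c=-s["R"].T@s["t"];return c+d*(z-c[2])/d[2]
for c in [(582,213),(720,181),(755,320),(615,353),(668,267)]: print(onz(105+c[0]/3,90+c[1]/3,22).round(0))
E
```

```text
t 2.6 pos [ 558.5 -159.3  336. ] yaw 111.8 R33 -1.0 j [ 0.53  0.39 -0.49  1.56  0.19  1.23  0.39] F [-0.1  0.7 -0.1] T [-0.02 -0.01 -0.04] w 85.47016346662406 0.0
shift cm [41.02 13.57  0.61]
[603. -66.  22.]
[ 638. -217.   22.]
[ 486. -254.   22.]
[ 450. -101.   22.]
[ 544. -159.   22.]
```

drive_tool(steps=[[0,2.7,0.9,0,0],[0,2.7,0.9,0,0],[0,2.7,0.9,0,0],[0,2.7,0.9,0,0],[0,2.7,0.9,0,0]])

```text
time_s: 3.02
position: [550.5, -16.0, 336.1]
ee_rot: [[-0.367, 0.93, -0.0], [0.93, 0.367, -0.0], [0.0, -0.0, -1.0]]
contact_force: [1.0, 1.0, -0.5]
grip_width: 85.6
finger_force: 0.0
```

drive_tool(steps=[[0,2.7,0.9,0,0],[0,2.7,0.9,0,0],[0,2.7,0.9,0,0],[0,2.7,0.9,0,0],[0,2.7,0.9,0,0]])

```text
time_s: 3.43
position: [542.8, 126.2, 336.1]
ee_rot: [[-0.367, 0.93, -0.0], [0.93, 0.367, -0.0], [0.0, -0.0, -1.0]]
contact_force: [0.2, 0.4, -0.5]
grip_width: 85.7
finger_force: 0.0
```

drive_tool(steps=[[0,2.7,0.9,0,0],[0,2.7,0.9,0,0],[0,2.7,0.9,0,0],[0,2.7,0.9,0,0],[0,0,0,0,0]])

```text
time_s: 3.85
position: [535.3, 244.3, 336.0]
ee_rot: [[-0.373, 0.928, -0.001], [0.928, 0.373, 0.002], [0.003, -0.0, -1.0]]
contact_force: [-0.2, 0.8, 0.7]
grip_width: 85.5
finger_force: 0.0
```

```bash
cat >> h.py <<'E'
def wrist():
    st=read_state();s=snapshot("wrist");T=np.eye(4);T[:3,:3]=st["ee_rot"];T[:3,3]=st["position"]
    W=np.linalg.inv(T@s["T_tool_cam"]);s["R"]=W[:3,:3];s["t"]=W[:3,3];return s
E
python3 - <<'E'
from h import *
to([532,272,330])
s=wrist();P=cloud(s);cv2.imwrite("pics/w1.png",s["image"][...,::-1])
m=(s["depth"]>0)&(P[...,2]>230)&(P[...,2]<250)&(np.hypot(P[...,0]-532,P[...,1]-272)<60)
q=P[m];print(len(q),q.mean(0),np.median(q[:,2]),cv2.minEnclosingCircle(q[:,:2].astype(np.float32)))
m=(s["depth"]>0)&(P[...,2]>130)&(P[...,2]<175)&(np.hypot(P[...,0]-532,P[...,1]-272)>45)&(np.hypot(P[...,0]-532,P[...,1]-272)<150)
q=P[m];print(len(q),q.mean(0),np.percentile(q,[1,99],axis=0),cv2.fitLine(q[:,:2].astype(np.float32),2,0,.01,.01).ravel() if len(q) else 0)
E
```

```text
t 3.85 pos [535.3 244.3 336. ] yaw 111.9 R33 -1.0 j [-0.09  0.43 -0.62  1.54  0.25  1.26 -0.37] F [-0.2  0.8  0.7] T [ 0.02 -0.03 -0.02] w 85.54140283136717 0.0
shift cm [2.69 0.73 0.61]
3925 [534.62523523 273.12850044 239.16794173] 239.1755148296689 ((535.4025268554688, 271.9638366699219), 28.793048858642578)
3816 [608.6807845  254.20743547 158.98098428] [[532.52744575 128.84809645 132.24038807]
 [676.85645334 316.77765695 173.46795235]] [4.7443327e-01 8.8029146e-01 6.0868079e+02 2.5420743e+02]
```

View pics/w1.png

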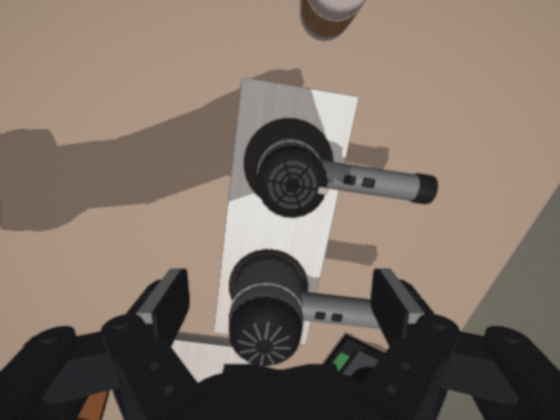

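The wrist view has the slim dryer's cap at (292,183), with its white pointer at (322,190) towards the handle. Dryer2 is at (265,320), clear of the path. Next I'll move over the cap and go down.

drive_tool(steps=[[0,0.9,0.3,1.0,0],[0,0.9,0.3,2.0,0],[0,0.8,0.4,2.0,0],[0,0,0,2.0,0],[0,0,0,1.5,0]])

```text
time_s: 4.32
position: [536.3, 266.0, 248.8]
ee_rot: [[-0.367, 0.93, -0.002], [0.93, 0.367, -0.001], [-0.0, -0.002, -1.0]]
contact_force: [-0.1, -0.3, 1.0]
grip_width: 85.3
finger_force: 0.0
```

drive_tool(steps=[[0,0,0,1.0,0],[0,0,0,1.0,0],[0,0,0,1.0,0],[0,0,0,1.0,0],[0,0,0,0,0]])

```text
time_s: 4.73
position: [536.4, 265.9, 209.5]
ee_rot: [[-0.367, 0.93, -0.002], [0.93, 0.367, -0.001], [-0.0, -0.002, -1.0]]
contact_force: [-0.9, 0.2, -0.5]
grip_width: 85.6
finger_force: 0.0
```

```bash
python3 -c "
from h import *
to([534.5,272.3,211])"
```

```text
t 4.73 pos [536.4 265.9 209.5] yaw 111.5 R33 -1.0 j [-0.16  0.56 -0.58  1.67  0.35  1.02 -0.48] F [-0.9  0.2 -0.5] T [-0.04  0.07  0.03] w 85.56128464217922 0.0
shift cm [ 0.67  0.06 -0.15]
```

drive_tool(steps=[[0,0.4,0,0,0],[0,0.3,0.1,0,0],[0,0,0,0,0],[0,0,0,0,0],[0,0,0,0,0]])

```text
time_s: 5.15
position: [535.3, 273.4, 211.7]
ee_rot: [[-0.367, 0.93, 0.001], [0.93, 0.367, 0.0], [-0.0, 0.001, -1.0]]
contact_force: [0.1, -0.8, 0.4]
grip_width: 85.2
finger_force: 0.0
```

drive_tool(steps=[[60,0,0,0,0],[90,0,0,0,0],[110,0,0,0,0],[130,0,0,0,0],[255,0,0,0,0]], force=40)

```text
time_s: 5.57
position: [535.3, 273.2, 211.8]
ee_rot: [[-0.367, 0.93, 0.0], [0.93, 0.367, -0.0], [-0.0, 0.0, -1.0]]
contact_force: [-2.5, -1.1, 6.1]
grip_width: 54.8
finger_force: 41.7
```

drive_tool(steps=[[255,0,0,0,0],[255,0,0,0,0],[255,0,0,0,0],[255,0,0,0,0],[255,0,0,0,0]])

```text
time_s: 5.98
position: [535.2, 273.2, 211.7]
ee_rot: [[-0.367, 0.93, 0.0], [0.93, 0.367, -0.0], [-0.0, 0.0, -1.0]]
contact_force: [-1.7, -2.3, 6.0]
grip_width: 54.7
finger_force: 41.7
```

```bash
python3 -c "
from h import *
to([534.5,272.3,211])"
```

```text
t 5.98 pos [535.2 273.2 211.7] yaw 111.5 R33 -1.0 j [-0.17  0.56 -0.58  1.67  0.35  1.02 -0.49] F [-1.7 -2.3  6. ] T [-0.31  0.47 -0.03] w 54.6526776882921 41.727152187377214
shift cm [-0.06 -0.1   0.07]
```

The cap is gripped at 54.7 mm. Now I'll feel one way gently.

drive_tool(steps=[[255,0,0,0,0.03],[255,0,0,0,0.03],[255,0,0,0,0.03],[255,0,0,0,0.03],[255,0,0,0,0.0]])

```text
time_s: 6.4
position: [534.7, 272.9, 211.7]
ee_rot: [[-0.252, 0.968, -0.001], [0.968, 0.252, -0.001], [-0.001, -0.001, -1.0]]
contact_force: [-6.4, -6.2, 9.9]
grip_width: 55.1
finger_force: 42.2
```

```bash
python3 -c "
from h import *
to([534.5,272.3,211])"
```

```text
t 6.4 pos [534.7 272.9 211.7] yaw 104.6 R33 -1.0 j [-0.19  0.55 -0.55  1.67  0.33  1.02 -0.6 ] F [-6.4 -6.2  9.9] T [-1.08  1.36  0.82] w 55.087447898881884 42.19102640636265
shift cm [-0.05 -0.03  0.07]
```

drive_tool(steps=[[255,0,0,0,0.02],[255,0,0,0,0.02],[255,0,0,0,0.02],[255,0,0,0,0.0],[255,0,0,0,0.0]])

```text
time_s: 6.82
position: [534.7, 272.7, 211.6]
ee_rot: [[-0.195, 0.981, -0.001], [0.981, 0.195, -0.002], [-0.001, -0.001, -1.0]]
contact_force: [-7.1, -5.7, 9.5]
grip_width: 55.2
finger_force: 41.8
```

```bash
python3 -c "
from h import *
to([534.5,272.3,211])"
```

```text
t 6.82 pos [534.7 272.7 211.6] yaw 101.3 R33 -1.0 j [-0.2   0.55 -0.54  1.67  0.32  1.02 -0.65] F [-7.1 -5.7  9.5] T [-1.3   1.37  0.92] w 55.153860470818174 41.76547303330153
shift cm [-0.03 -0.02  0.06]
```

Torque stays near 0.9 N m, so this is probably the dead stop with the pads slipping. I'll reverse and compare.

drive_tool(steps=[[255,0,0,0,-0.04],[255,0,0,0,-0.04],[255,0,0,0,-0.04],[255,0,0,0,-0.04],[255,0,0,0,0.0]])

```text
time_s: 7.23
position: [535.2, 273.3, 211.6]
ee_rot: [[-0.351, 0.936, 0.0], [0.936, 0.351, 0.0], [0.0, 0.0, -1.0]]
contact_force: [-2.4, -0.9, 4.4]
grip_width: 55.2
finger_force: 41.5
```

```bash
python3 -c "
from h import *
to([534.5,272.3,211])"
```

```text
t 7.23 pos [535.2 273.3 211.6] yaw 110.5 R33 -1.0 j [-0.18  0.56 -0.58  1.67  0.35  1.02 -0.51] F [-2.4 -0.9  4.4] T [-0.23  0.31  0.04] w 55.204157776205555 41.46221679635346
shift cm [-0.07 -0.11  0.06]
```

drive_tool(steps=[[255,0,0,0,-0.04],[255,0,0,0,-0.04],[255,0,0,0,-0.04],[255,0,0,0,-0.04],[255,0,0,0,0.0]])

```text
time_s: 7.65
position: [535.2, 273.4, 211.7]
ee_rot: [[-0.496, 0.869, 0.0], [0.869, 0.496, 0.0], [0.0, 0.0, -1.0]]
contact_force: [-2.3, -1.0, 5.9]
grip_width: 54.9
finger_force: 41.5
```

```bash
python3 -c "
from h import *
to([534.5,272.3,211])
s=wrist();cv2.imwrite('pics/w2.png',s['image'][...,::-1])"
```

```text
t 7.65 pos [535.2 273.4 211.7] yaw 119.7 R33 -1.0 j [-0.15  0.57 -0.62  1.66  0.37  1.03 -0.37] F [-2.3 -1.   5.9] T [-0.26  0.4   0.01] w 54.91793978430841 41.53044632636011
shift cm [-0.07 -0.11  0.07]
```

View pics/w2.png

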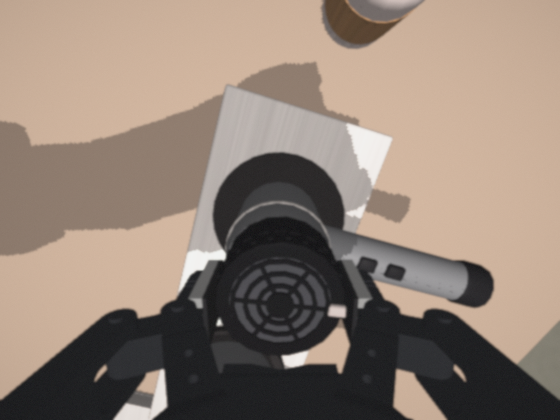

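The image shows the cap centre at (280,303) and the pointer at (338,311), between the pads. Turning negative (anticlockwise from above) meets no torque, so that is the free way. Next I'll turn about 0.84 rad further.

drive_tool(steps=[[255,0,0,0,-0.08],[255,0,0,0,-0.08],[255,0,0,0,-0.08],[255,0,0,0,-0.08],[255,0,0,0,-0.08]])

```text
time_s: 8.12
position: [535.1, 273.4, 211.7]
ee_rot: [[-0.795, 0.606, 0.0], [0.606, 0.795, 0.0], [-0.0, 0.0, -1.0]]
contact_force: [-1.0, -0.7, 5.4]
grip_width: 54.9
finger_force: 41.7
```

drive_tool(steps=[[255,0,0,0,-0.08],[255,0,0,0,-0.08],[255,0,0,0,-0.08],[255,0,0,0,-0.08],[255,0,0,0,-0.08]])

```text
time_s: 8.53
position: [535.1, 273.3, 211.6]
ee_rot: [[-0.969, 0.249, 0.0], [0.249, 0.969, -0.0], [-0.0, -0.0, -1.0]]
contact_force: [-2.5, -1.5, 5.4]
grip_width: 55.0
finger_force: 41.7
```

drive_tool(steps=[[255,0,0,0,-0.04],[255,0,0,0,0],[255,0,0,0,0],[255,0,0,0,0],[255,0,0,0,0]])

```text
time_s: 8.95
position: [535.2, 273.3, 211.7]
ee_rot: [[-0.977, 0.213, 0.0], [0.213, 0.977, -0.0], [-0.0, 0.0, -1.0]]
contact_force: [-2.0, -1.8, 6.1]
grip_width: 55.2
finger_force: 41.7
```

```bash
python3 -c "
from h import *
to([534.5,272.3,211])
s=wrist();cv2.imwrite('pics/w3.png',s['image'][...,::-1])"
```

```text
t 8.95 pos [535.2 273.3 211.7] yaw 167.7 R33 -1.0 j [-0.03  0.62 -0.81  1.66  0.5   1.08  0.37] F [-2.  -1.8  6.1] T [-0.35  0.37  0.14] w 55.200310546123156 41.739615770056844
shift cm [ 0.05 -0.11  0.07]
```

View pics/w3.png

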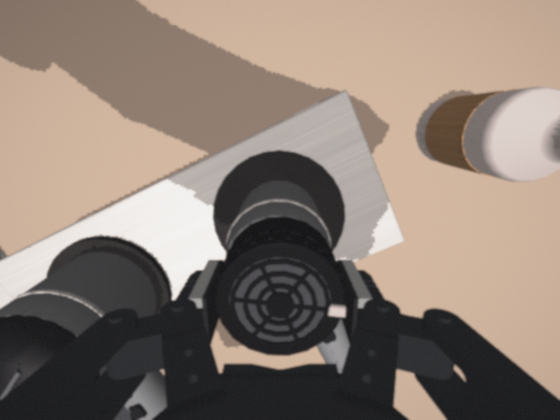

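The pointer is still at (338,311) between the pads, while the handle at (335,345) has swung about 50–60° away. So the cap turned with the gripper and is free. I'll lift gently and check the force.

drive_tool(steps=[[255,0,0,-0.1,0],[255,0,0,-0.1,0],[255,0,0,-0.1,0],[255,0,0,-0.1,0],[255,0,0,-0.1,0]])

```text
time_s: 9.42
position: [535.1, 273.3, 216.3]
ee_rot: [[-0.977, 0.213, -0.0], [0.213, 0.977, -0.0], [0.0, -0.0, -1.0]]
contact_force: [0.5, -1.1, -1.0]
grip_width: 55.1
finger_force: 42.3
```

drive_tool(steps=[[255,0,0,-0.6,0],[255,0,0,-0.8,0],[255,0,0,-1.0,0],[255,0,0,-1.0,0],[255,0,0,-1.0,0]])

```text
time_s: 9.83
position: [535.3, 273.5, 261.8]
ee_rot: [[-0.977, 0.213, 0.001], [0.213, 0.977, 0.0], [-0.001, 0.001, -1.0]]
contact_force: [-0.2, 0.2, -0.6]
grip_width: 55.0
finger_force: 42.3
```

drive_tool(steps=[[255,0,0,-1.5,0],[255,0,0,-1.5,0],[255,0,0,-1.5,0],[255,0,0,-1.5,0],[255,0,0,-1.0,0]])

```text
time_s: 10.25
position: [535.3, 273.6, 332.6]
ee_rot: [[-0.977, 0.213, 0.002], [0.213, 0.977, 0.001], [-0.001, 0.001, -1.0]]
contact_force: [-0.1, 0.3, -0.4]
grip_width: 55.0
finger_force: 42.3
```

```bash
python3 -c "
from h import *
to([544,-159,335])"
```

```text
t 10.25 pos [535.3 273.6 332.6] yaw 167.7 R33 -1.0 j [ 0.    0.51 -0.87  1.5   0.4   1.31  0.45] F [-0.1  0.3 -0.4] T [0.02 0.   0.04] w 54.952878922133976 42.292320784181356
shift cm [-10.07 -42.08  -0.28]
```

drive_tool(steps=[[255,-0.5,-2.1,0,0],[255,-0.5,-2.1,0,0],[255,-0.5,-2.1,0,0],[255,-0.5,-2.1,0,0],[255,-0.5,-2.1,0,0]])

```text
time_s: 10.67
position: [537.1, 164.4, 330.8]
ee_rot: [[-0.977, 0.213, 0.0], [0.213, 0.977, -0.0], [-0.0, 0.0, -1.0]]
contact_force: [-0.3, 0.1, -1.4]
grip_width: 54.7
finger_force: 42.3
```

drive_tool(steps=[[255,-0.5,-2.1,0,0],[255,-0.5,-2.1,0,0],[255,-0.5,-2.1,0,0],[255,-0.5,-2.1,0,0],[255,-0.5,-2.1,0,0]])

```text
time_s: 11.08
position: [539.1, 56.5, 330.8]
ee_rot: [[-0.977, 0.213, 0.0], [0.213, 0.977, -0.0], [-0.0, -0.0, -1.0]]
contact_force: [0.3, 0.7, -1.2]
grip_width: 54.9
finger_force: 42.3
```

drive_tool(steps=[[255,-0.5,-2.1,0,0],[255,-0.5,-2.1,0,0],[255,-0.5,-2.1,0,0],[255,-0.5,-2.1,0,0],[255,-0.5,-2.1,0,0]])

```text
time_s: 11.5
position: [541.2, -51.5, 330.8]
ee_rot: [[-0.977, 0.213, 0.0], [0.213, 0.977, -0.0], [-0.0, -0.0, -1.0]]
contact_force: [0.2, -0.1, -0.6]
grip_width: 55.1
finger_force: 42.3
```

drive_tool(steps=[[255,-0.5,-2.1,0,0],[255,-0.5,-2.1,0,0],[255,-0.5,-2.1,0,0],[255,-0.5,-2.1,0,0],[255,-0.5,-2.1,0,0]])

```text
time_s: 11.92
position: [543.2, -159.4, 330.8]
ee_rot: [[-0.977, 0.213, 0.0], [0.213, 0.977, -0.0], [-0.0, -0.0, -1.0]]
contact_force: [0.8, -0.7, 0.2]
grip_width: 55.1
finger_force: 42.3
```

drive_tool(steps=[[255,0,0,0,0],[255,0,0,0,0],[255,0,0,0,0],[255,0,0,0,0],[255,0,0,0,0]])

```text
time_s: 12.33
position: [543.4, -157.4, 330.5]
ee_rot: [[-0.977, 0.212, 0.0], [0.212, 0.977, 0.0], [-0.0, 0.0, -1.0]]
contact_force: [0.2, -0.7, -1.2]
grip_width: 54.9
finger_force: 42.4
```

```bash
python3 -c "
from h import *
to([544,-159,335])
s=snapshot('scene');cv2.imwrite('pics/s2.png',s['image'][...,::-1])
s=wrist();P=cloud(s);m=(s['depth']>0)&(P[...,2]>15)&(P[...,2]<30)
q=P[m][:,:2].astype(np.float32);print(len(q),cv2.minAreaRect(q))"
```

```text
t 12.33 pos [ 543.4 -157.4  330.5] yaw 167.8 R33 -1.0 j [ 0.76  0.43 -0.81  1.6   0.32  1.25  1.24] F [ 0.2 -0.7 -1.2] T [0.05 0.01 0.02] w 54.90631971242075 42.36058375798166
shift cm [-0.09 -0.14 -0.45]
4199 ((563.3178100585938, -188.59576416015625), (630.5421142578125, 376.3892517089844), 51.65109634399414)
```

View pics/s2.png

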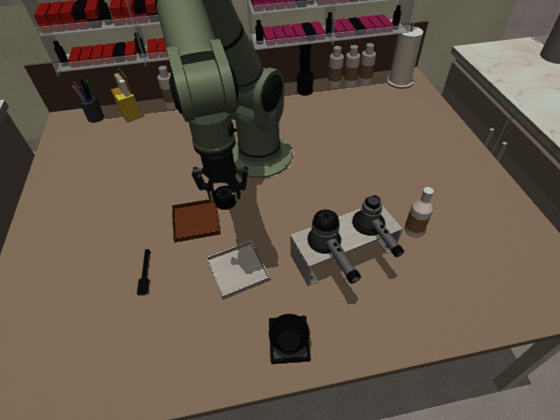

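The cap is held level at (226,198), and its shadow falls on the steel tray at (240,262). The other dryer, bottle and brush are where they were. The tool is within 2 mm of the measured tray centre, so I'm handing in.

```bash
python3 -c "
from plant import *
print(job_done())"
```

```text
the job is handed in; nothing more can be done
None
```

I handed the job in with the cap unlocked anticlockwise (seen from above), lifted off and held level about 32 cm above the worktop over the middle of the steel tray; the hand-in call returned no verdict.

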